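# Rack the walnut panel and swing the lamp over it

### The job

Take the dark walnut panel from the leaning cradle and stand it upright on its long edge in the empty slot of the grooved rack, fully down and in the middle of the slot's length. Then swing the stiff-jointed bench lamp by its yellow knob until its head is centred straight above the walnut panel, and leave it there. Leave the two pale panels, the chisel and the plane alone.

Things in the scene. Friction and masses are not known exactly. Their poses are not given: they have to be found in the camera images.
- walnut_panel: Dark walnut board, loose, about 120 g: 14 thick (its x) x 120 wide (its y) x 90 tall (its z). Origin: centre of its lower 14 x 120 face, so the upper edge is at z = +90. It starts in the cradle, leaning 30 degrees from upright with its top towards the robot.
- cradle: Fixed plywood cradle 120 x 130 on the bench, front (-x) facing roughly the robot; origin: centre of its underside. The panel's lower edge sits 45 above the bench on a tilted shelf 110 long, leaning on a tilted board 110 wide and 10 thick behind its lower 50 mm (on the side facing the robot, under the panel); the upper 40 mm of the panel are free on both faces.
- rack: Fixed wooden block 200 (x) x 140 (y) x 50 tall with three parallel grooves running along its y at x = -60, 0 and +60, each 19 wide, 30 deep (floor 20 above the bench), open at both ends. Origin: centre of its underside.
- felt: Thin green felt strip 18 x 138 lying on the floor of the rack's one empty slot (the other two slots hold pale panels). Origin: middle of that slot's floor, 20 above the bench; x across the slot, y along it. When seated, the walnut panel's origin coincides with this one.
- oak_panel_a: Pale panel of the same size as the walnut panel, standing loose in one rack slot; origin: centre of its lower edge.
- oak_panel_b: Another pale panel like it, standing in another rack slot; origin: centre of its lower edge.
- lamp_head: Round green shade 110 across, 155 to 203 above the bench, on the end of two level green links (380 long, 190 and 215 high) with stiff upright hinges at post and elbow (elbow on the far side): it moves only level and stays where left. A 34-wide hub sits between shade and knob, top 223 high. Origin: on the head's vertical axis, 215 above the bench; the head also swivels easily about it.
- lamp_knob (a point): Middle of the round yellow knob on top of the lamp head, on its vertical axis: upright cylinder 26 in diameter, from 233 to 283 above the bench; this point at 258. The lamp post (24 wide, fixed foot 170 across) stands on the bench some 150 to 350 farther to the robot's right than the knob at the start.
- chisel: Bench chisel with wooden handle, about 245 long along x, up to 27 high, lying loose; origin near the middle of its underside.
- plane: Block plane, 150 (x) x 48 x about 50 high, standing loose; origin: centre of its underside.
Mind the look-alikes: they are no part of the job. Of the things shaped like the walnut_panel, the walnut one is meant.

How it is judged:
On the way, in this order (a step that is already met when the one before it is completed fails the run):
1. the walnut panel stands upright, fully down in the empty slot (x of walnut_panel in the frame of felt between -0.008 and 0.008 m and y of walnut_panel in the frame of felt between -0.03 and 0.03 m and z of walnut_panel in the frame of felt below 0.006 m and angle between walnut_panel's own z axis and vertical below 0.12 rad and angle between the x axis of walnut_panel and the x axis of felt, either way round below 0.15 rad), for 0.2 s.
2. the lamp head is centred above the racked walnut panel (all of step 1 and horizontal distance between lamp_head and walnut_panel below 0.03 m), for 0.2 s.
At the end, for the whole second after the job is handed in: The walnut panel stands in the slot with the felt: its origin within 8 mm across and 30 mm along the slot's middle and less than 6 mm above its floor, upright within 0.12 rad and in line with the slot within 0.15 rad; the lamp head's axis is within 30 mm (level) of the panel's origin; both at rest (all of step 2 and linear speed of each of lamp_head, walnut_panel below 0.01 m/s); the robot touches nothing.
It fails at once if a pale panel is moved by more than 15 mm (distance of any of oak_panel_a, oak_panel_b from where it was at the start of the episode above 0.015 m).
It fails at once if the chisel or the plane is moved by more than 20 mm (distance of any of chisel, plane from where it was at the start of the episode above 0.02 m).
It also fails if it takes over 54 s, if anything falls off the work surface, if the arm or the gripper's body presses on something with over 40 N, if the wrist force passes 120 N, or if a joint passes its speed limit or range.

### The arm

A 6-joint arm with a two-finger parallel gripper is mounted at the origin on the work surface. World frame = base frame: x ahead of the robot, y to its left, z up, the work surface at z = 0. Lengths are in m, angles in rad, forces in N, time in s.
With the tool pointing down it reaches from about 0.375 to 0.975 m from the base axis. Payload 3.8 kg.
Tool frame: the origin (TCP) lies at the very end of the fingers, on their centre line; the grasp point (between the pads) lies 19 mm behind it; z points along the fingers, y is the line along which they close (so a half turn about z gives the same grasp; the last joint's range is limited). The gripper opens to 85 mm and grips with 20 to 120 N. Pads are 22 mm wide; open, the fingers measure 114 mm over their backs; the gripper's body (76 mm by 85 mm) begins 54 mm behind the grasp point. The pads swing forward as they close: fully open they stand 13 mm farther back than shut.
Start: joints at [1.265, 0.264, 1.604, -0, 1.274, -0.037], TCP at [0.179, 0.651, 0.231] pointing down, gripper open.
Joint ranges: [-2.63, 2.63], [-0.94, 2.18], [0.31, 2.57], [-1.31, 4.45], [0, 2.66], [-2.55, 2.55]. Speed limits (rad/s): [2.57, 2.57, 3.14, 3.14, 3.14, 3.14].

### API

Orientations are given as a rotation vector (axis times angle).
In Python, from workcell import bot, vision gives the robot as it stands. The module is installed in compiled form; this text tells all that it offers.
- The arm moves only by the tool play_rows, never from a script. Its argument "moves" is a list that holds one entry, the list of rows, each a list of 7 numbers: the turn, a rotation vector about the tool's x, y, z as a fraction of full scale, then the shift along the tool's x, y, z as a fraction of full scale, then the finger opening in mm, from 0 to 85.4. In form: [[[ax, ay, az, x, y, z, jaw], ...]]. A call has 1 to 5 rows; each row shifts and turns the commanded pose from where the row before left it, along the tool's axes as they then stand; what a row does not reach is not made up. Full scale, the value 1, is 0.1 m for a shift and 0.5 rad for a turn. A row lasts 1/12 s, in which the tool goes at most 41.7 mm and 7.16 degrees, less where a joint would pass 70% of its speed; a pose out of reach is approached as far as the arm can. A call with a number of a shift or a turn outside -1 to 1 is refused whole. A call with a gripper value outside its range is refused whole. The fingers move at their own pace and stop on an object; "newtons" is the grip in N (left out, the last holds). Time passes only in rows, so rows that do not move let the fingers close. It gives the time, the measured TCP pose, the force, the opening and the grip force at its end, in the units of the state.
- bot.read_state(): the state, without advancing time (a new reading comes with each control period).
- vision.read_camera(name): name is "scene" or "side" or "wrist"; returns a dict with "image" (480x640x3 uint8, red, green, blue), "depth" (480x640 float32, m along the optical axis (not along the pixel's ray), 0 where there is no reading), "K" (3x3 intrinsics, pixels), "dist" ([k1, k2, p1, p2, k3] as OpenCV has them; the pictures are not rectified), "R" (3x3) and "t" (3): a world point X has camera coordinates R X + t. Camera axes: x right, y down, z forward; pixel columns grow to the right and rows downward; lengths in m; the calibration is good to about 2 mm. A picture is of the moment at which its call begins.
- bot.finish_job(): hands the job in; it is judged then, once.
The state is a dict: "time": time; "q": joint angles; "joint_vel": joint speeds; "joint_torque": joint torques, N m; "tool_pos": TCP position; "tcp_rot": TCP orientation; "wrist_force": force on the tool from outside, world axes, zero at the start; "torque": the same for the moment, N m; "width": opening from 0.0 (shut) to 1.0 (fully open); "grip_force": force on a finger pad.
Only numpy, scipy, OpenCV 4.12 (cv2) and the standard library are available. Lean on these libraries where they do the work, as an engineer would, in place of code of your own. Each camera call takes 0.05 s, during which the arm holds its last target. There are 200 camera calls.

## Working session

There is one attempt and no reset: what is moved stays moved. The work goes in short steps, Python scripts to look and compute and a tool call to move; the robot and the scene stay as the last step left them, time stands still between calls to the robot, and variables do not carry over. Pictures are saved under pics/ and viewed, at most 10 in all, crops included, and the job is handed in when it is done.

Besides the shell and the picture viewer there is one more tool, called after "Request:" as name([rows], argument=value, ...), one row to a line, values as JSON. play_rows: Moves the arm, as the interface text tells. Its arguments: {"type":"object","properties":{"moves":{"type":"array","items":{"type":"array","items":{"type":"array","items":{"type":"number"}}}},"newtons":{"type":"number"}},"required":["moves"]}

```bash
mkdir -p pics
python3 - <<'E'
from workcell import bot, vision
import cv2,numpy as np,pickle
d={}
for n in ("scene","side"):
    c=vision.read_camera(n); d[n]=c
    cv2.imwrite(f"pics/{n}0.png",c["image"][:,:,::-1])
    print(n,c["K"].tolist(),np.round(c["dist"],4),np.round(-c["R"].T@c["t"],3),np.round(c["R"],2).tolist())
pickle.dump(d,open("c0.pkl","wb"))
print(bot.read_state())
E
```

```text
scene [[471.1042074118792, 0.0, 328.85628173415347], [0.0, 471.1042074118792, 240.56621609494687], [0.0, 0.0, 1.0]] [-0.0376  0.      0.      0.      0.    ] [ 0.98  -0.401  0.995] [[0.75, 0.66, -0.01], [0.51, -0.59, -0.63], [-0.42, 0.47, -0.78]]
side [[512.866809308738, 0.0, 319.8619643430613], [0.0, 512.866809308738, 245.81467714637344], [0.0, 0.0, 1.0]] [0.0097 0.     0.     0.     0.    ] [ 0.122 -0.475  0.954] [[0.78, -0.62, -0.02], [-0.48, -0.58, -0.66], [0.4, 0.53, -0.75]]
{'time': 0.1, 'q': array([ 1.26509560e+00,  2.64734432e-01,  1.60524700e+00, -1.06065387e-05,
        1.27373296e+00, -3.68930301e-02]), 'joint_vel': array([ 0.00062707, -0.00077066, -0.00158167,  0.00011468,  0.00091859,
       -0.00045705]), 'joint_torque': array([ 5.87296709e-04, -5.16708434e+01, -3.68589664e+01,  5.18742979e-05,
        6.29857415e-03, -6.69686258e-06]), 'tool_pos': array([0.17906482, 0.65011371, 0.23004323]), 'tcp_rot': array([-0.42091983, -3.1129103 ,  0.00328639]), 'wrist_force': array([-0.2776605 ,  0.13753902, -0.54216777]), 'torque': array([-0.01868184,  0.02708618,  0.03723302]), 'grip_force': 0.0, 'width': 1.001205756242025}
```

View pics/scene0.png

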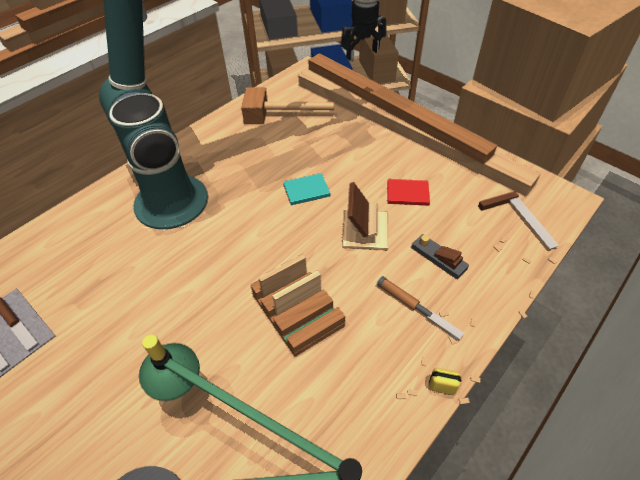

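View pics/side0.png

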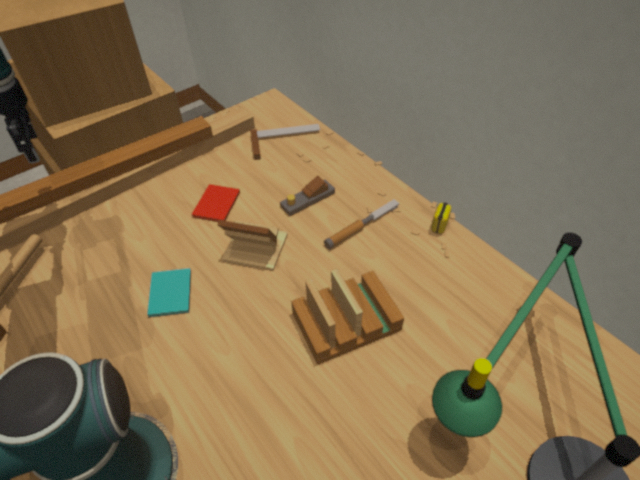

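The scene picture shows the walnut panel at (358,208) in the cradle, and the rack at (297,305) with its green felt slot at (318,325). The lamp head is at (170,372) with its yellow knob at (152,347). The side picture has the panel at (248,233), the slot at (380,300) and the knob at (481,374).

Panel-shaped candidates in the scene picture are the dark board at (358,208), the pale boards at (285,275) and (298,292), and the rack ridges. Only the first is dark and leaning in the cradle. I'll confirm it in a crop.

```bash
cat > h.py <<'E'
import cv2,numpy as np,pickle
def cloud(c):
    h,w=c["depth"].shape
    v,u=np.mgrid[:h,:w]
    n=cv2.undistortPoints(np.stack([u,v],-1).reshape(-1,1,2).astype(float),c["K"],c["dist"]).reshape(h,w,2)
    P=np.dstack([n,np.ones((h,w))])*c["depth"][...,None]
    P=(P-c["t"])@c["R"]; P[c["depth"]==0]=np.nan
    return P
def hsv(c): return cv2.cvtColor(c["image"],cv2.COLOR_RGB2HSV)
def ray(c,uv):
    n=cv2.undistortPoints(np.array([[uv]],float),c["K"],c["dist"]).ravel()
    return -c["R"].T@c["t"], c["R"].T@np.r_[n,1]
def onz(c,uv,z):
    o,d=ray(c,uv); return o+d*(z-o[2])/d[2]
def proj(c,X):
    return cv2.projectPoints(np.array(X,float).reshape(-1,1,3),cv2.Rodrigues(c["R"])[0],c["t"],c["K"],c["dist"])[0].reshape(-1,2)
E
python3 - <<'E'
from h import *
d=pickle.load(open("c0.pkl","rb"))
a=d["scene"]["image"][165:265,310:410]; b=d["side"]["image"][200:300,200:300]
r=d["scene"]["image"][250:360,240:350]; s=d["side"]["image"][260:370,285:395]
f=lambda x:cv2.resize(x,(300,300),interpolation=cv2.INTER_CUBIC)
cv2.imwrite("pics/crop0.png",np.vstack([np.hstack([f(a),f(b)]),np.hstack([f(r),f(s)])])[:,:,::-1])
for n,c in d.items():
    P=cloud(c);H=hsv(c)
    y=(H[...,0]>22)&(H[...,0]<33)&(H[...,1]>190)&(P[...,2]>0.2)
    q=P[y]; print(n,"knob",y.sum(),np.median(q,0).round(4),q.min(0).round(3),q.max(0).round(3))
    top=q[q[:,2]>.279];print(' knobtop',len(top),top.mean(0).round(4))
    g=(H[...,0]>50)&(H[...,0]<85)&(H[...,1]>80)&(P[...,2]<0.05)&(P[...,2]>0.01)
    k,l,st,ce=cv2.connectedComponentsWithStats(g.astype(np.uint8))
    for i in range(1,k):
        if st[i,4]>20: q=P[l==i];print(" felt",st[i],q.mean(0).round(4),q.min(0).round(3),q.max(0).round(3))
    w=(H[...,2]<125)&(P[...,2]>.05)&(P[...,2]<.15)
    k,l,st,ce=cv2.connectedComponentsWithStats(w.astype(np.uint8))
    for i in range(1,k):
        if st[i,4]>60: q=P[l==i];print(" dark",st[i],q.mean(0).round(4),q.min(0).round(3),q.max(0).round(3))
    X=P[(P[...,2]>.046)&(P[...,2]<.053)]
    print(len(X))
E
```

```text
return _methods._mean(a, axis=axis, dtype=dtype,
  ret = um.true_divide(
Traceback (most recent call last):
ValueError: zero-size array to reduction operation minimum which has no identity
```

View pics/crop0.png

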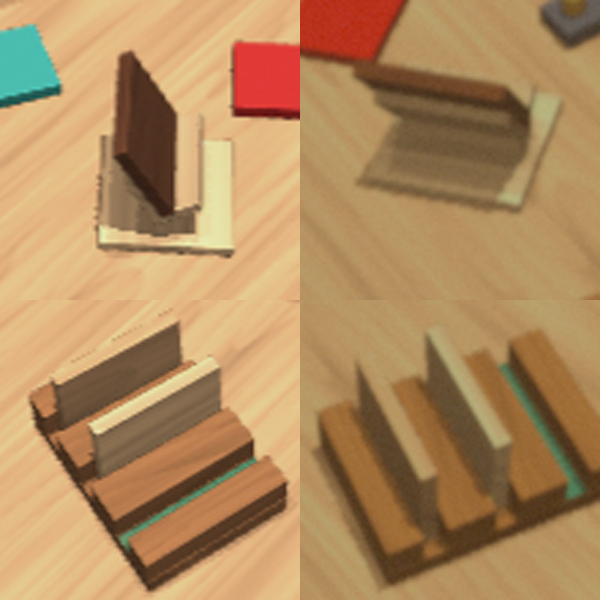

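The crop confirms it: the dark leaning board in the cradle is the walnut panel, and the felt slot is the rack's outermost one, with the pale panels in the other two. The mask or depth test came up empty, so I'll check the depth.

Run:
```python
from h import *
d=pickle.load(open("c0.pkl","rb"))
for n,kn in (("scene",(152,347)),("side",(481,374))):
    c=d[n];P=cloud(c);H=hsv(c)
    print(n,(c["depth"]==0).mean(),H[kn[1],kn[0]],P[kn[1],kn[0]])
    for uv in ([(358,208),(300,275),(320,325),(170,372),(365,240),(330,300)] if n=="scene" else [(248,228),(346,300),(380,300),(465,405),(260,260)]):
        print(uv,H[uv[1],uv[0]],P[uv[1],uv[0]].round(3))
```

```text
scene 0.003955078125 [ 24 162 156] [ 0.52542261 -0.33795624  0.2798175 ]
(358, 208) [ 11 148  81] [0.485 0.263 0.1  ]
(300, 275) [ 14 117 105] [0.49  0.037 0.048]
(320, 325) [ 13 146 191] [ 0.619 -0.033  0.05 ]
(170, 372) [ 69  95 129] [ 0.539 -0.338  0.2  ]
(365, 240) [ 15 109 115] [0.528 0.245 0.021]
(330, 300) [ 13 146 177] [0.593 0.031 0.05 ]
side 0.003857421875 [ 26 248 114] [ 0.50404421 -0.33941084  0.27936461]
(248, 228) [ 13 166 112] [0.469 0.249 0.122]
(346, 300) [ 16 122 107] [ 0.52  -0.028  0.104]
(380, 300) [ 16 165 159] [ 0.601 -0.046  0.051]
(465, 405) [ 70 112 121] [ 0.491 -0.342  0.198]
(260, 260) [ 17 124 132] [0.48 0.24 0.01]
```

```bash
python3 -W ignore - <<'E'
from h import *
d=pickle.load(open("c0.pkl","rb"))
R=[];G=[];T=[]
for n,c in d.items():
    P=cloud(c);H=hsv(c);x,y,z=P[...,0],P[...,1],P[...,2]
    k=(H[...,0]>20)&(H[...,0]<34)&(H[...,1]>140)&(z>.225)&(y<-.2)&(y>-.45)&(x<.7)
    q=P[k];A=np.c_[2*q[:,:2],np.ones(len(q))];s=np.linalg.lstsq(A,(q[:,:2]**2).sum(1),rcond=None)[0]
    print(n,"knob",k.sum(),q.min(0).round(3),q.max(0).round(3),"toprows",q[q[:,2]>.281].mean(0).round(4),(q[q[:,2]>.281].min(0)+q[q[:,2]>.281].max(0)).round(4)/2)
    g=(H[...,0]>45)&(H[...,0]<95)&(H[...,1]>60)&(z<.035)&(z>.008)&(abs(x-.6)<.12)&(abs(y)<.12)
    q=P[g];print(" felt",g.sum(),q.mean(0).round(4),cv2.minAreaRect((q[:,:2]*1000).astype(np.float32)))
    rk=(abs(z-.05)<.004)&(abs(x-.55)<.18)&(abs(y)<.12); q=P[rk]; R.append(q)
    print(" rack top",rk.sum(),cv2.minAreaRect((q[:,:2]*1000).astype(np.float32)))
    t=(z>.10)&(abs(x-.53)<.12)&(abs(y)<.12)&(z<.115); print(" pale tops",cv2.minAreaRect((P[t][:,:2]*1000).astype(np.float32)))
    w=(H[...,2]<125)&(H[...,0]<15)&(z>.06)&(z<.15)&(abs(x-.48)<.1)&(abs(y-.24)<.12)
    q=P[w];print(" panel",w.sum(),q.min(0).round(3),q.max(0).round(3))
    cr=(z>.003)&(z<.014)&(abs(x-.5)<.12)&(abs(y-.25)<.12);q=P[cr];print(" cradle",cr.sum(),cv2.minAreaRect((q[:,:2]*1000).astype(np.float32)),np.median(q[:,2]))
    q=P[w]; m=q.mean(0); u,s,vt=np.linalg.svd(q-m); print(" pl",vt.round(3).tolist(),s.round(3))
    sh=(H[...,0]>55)&(H[...,0]<85)&(z>.15)&(z<.205)&(abs(y+.34)<.1);q=P[sh];print(" shade",q.min(0).round(3),q.max(0).round(3))
E
```

```text
scene knob 375 [ 0.504 -0.347  0.225] [ 0.53  -0.323  0.288] toprows [ 0.5173 -0.3345  0.284 ] [ 0.5166 -0.3346  0.2845]
 felt 105 [ 0.5838 -0.0369  0.0219] ((584.0664672851562, -33.99330139160156), (136.28309631347656, 9.513158798217773), 77.88797760009766)
 rack top 2229 ((533.2628784179688, -21.350433349609375), (140.9914093017578, 200.96206665039062), 75.53008270263672)
 pale tops ((504.61273193359375, -9.886680603027344), (121.01637268066406, 78.82357025146484), 77.30673217773438)
 panel 694 [0.427 0.21  0.06 ] [0.531 0.328 0.131]
 cradle 1261 ((500.0983581542969, 250.00076293945312), (239.82958984375, 239.88504028320312), 89.95710754394531) 0.008383625203440475
 pl [[0.609, -0.792, -0.052], [-0.396, -0.36, 0.845], [-0.688, -0.493, -0.532]] [0.974 0.651 0.082]
 shade [ 0.473 -0.388  0.155] [ 0.879 -0.264  0.205]
side knob 527 [ 0.501 -0.346  0.232] [ 0.527 -0.32   0.286] toprows [ 0.5141 -0.3331  0.2827] [ 0.5146 -0.3331  0.2834]
 felt 129 [ 0.5904 -0.0473  0.0211] ((593.2847290039062, -36.48729705810547), (133.26150512695312, 11.925291061401367), 72.42285919189453)
 rack top 3247 ((531.7021484375, -16.930908203125), (144.19122314453125, 201.39019775390625), 75.63227844238281)
 pale tops ((503.1718444824219, -5.786918640136719), (126.00361633300781, 75.27367401123047), 74.99137115478516)
 panel 333 [0.424 0.212 0.061] [0.524 0.31  0.13 ]
 cradle 1453 ((500.14398193359375, 249.73455810546875), (239.55935668945312, 239.65625), 89.91668701171875) 0.010213572003533436
 pl [[0.633, -0.77, -0.079], [0.267, 0.313, -0.911], [-0.727, -0.556, -0.404]] [0.64  0.204 0.063]
 shade [ 0.459 -0.44   0.157] [ 0.887 -0.242  0.205]
```

```bash
python3 -W ignore - <<'E'
from h import *
d=pickle.load(open("c0.pkl","rb"))
for n,c in d.items():
    P=cloud(c);H=hsv(c);x,y,z=P[...,0],P[...,1],P[...,2]
    near=(abs(x-.48)<.09)&(abs(y-.24)<.11)
    cr=near&(z>.005)&(z<.16); k,l,st,_=cv2.connectedComponentsWithStats(cr.astype(np.uint8));i=1+st[1:,4].argmax()
    blob=l==i
    q=P[blob&(z<.016)]; print(n,"cradle base",len(q),cv2.minAreaRect((q[:,:2]*1000).astype(np.float32)),np.median(q[:,2]))
    w=blob&(H[...,2]<130)&(H[...,0]<16)&(z>.05)
    q=P[w].copy()
    for _ in range(8):
        m=q.mean(0);nn=np.linalg.svd(q-m)[2][2]; r=(P[w]-m)@nn; q=P[w][abs(r)<.003]
    nn*=np.sign(nn[2]);print(" plane n",nn.round(3),"tilt",np.degrees(np.arcsin(nn[2])).round(1),"yaw",np.degrees(np.arctan2(nn[1],nn[0])).round(1),len(q),"of",w.sum())
    # in-plane rect
    hh=nn[:2]/np.hypot(*nn[:2]);ey=np.r_[-hh[1],hh[0],0];ez=np.cross(nn,ey);ez*=np.sign(ez[2])
    s=np.c_[(q-m)@ey,(q-m)@ez];lo,hi=np.percentile(s,1,0),np.percentile(s,99,0);print(" ext",(lo*1000).round(1),(hi*1000).round(1),cv2.minAreaRect((s*1000).astype(np.float32)))
    print(" mid-y top pt",(m+ey*(lo[0]+hi[0])/2+ez*hi[1]).round(4))
    t=P[w&(z>.112)];print(" top strip",len(t),cv2.minAreaRect((t[:,:2]*1000).astype(np.float32)),t[:,2].mean())
    # ridge tops across slot
    rx=np.r_[np.cos(np.radians(-14.4)),np.sin(np.radians(-14.4))];ry=np.r_[-rx[1],rx[0]]
    rt=(abs(z-.05)<.005)&(abs(x-.55)<.18)&(abs(y+.02)<.12);q=P[rt][:,:2]
    Y=q@ry;X=q@rx
    for a,b in ((-.0,.04),(.04,.08),(.08,.12),(.12,.16),(.16,.2)):
        pass
    for yy in np.arange(Y.min()+.01,Y.max(),.02):
        s=np.sort(X[abs(Y-yy)<.01]);g=np.diff(s);j=g.argsort()[-4:];j.sort()
        print(" ridge y%.3f"%yy,[(round(s[a]*1000,1),round(s[a+1]*1000,1)) for a in j if g[a]>.006],(s[0]*1000).round(1),(s[-1]*1000).round(1))
    print(" Yrange",np.percentile(Y,[.5,99.5]).round(4))
E
```

```text
scene cradle base 802 ((490.7046203613281, 295.0877380371094), (124.99278259277344, 163.7052001953125), 35.42190170288086) 0.01234270887856832
 plane n [0.687 0.526 0.502] tilt 30.1 yaw 37.4 603 of 778
 ext [-56.2 -47. ] [62. 42.] ((3.1095237731933594, -2.7616424560546875), (92.6082992553711, 121.322509765625), 89.05079650878906)
 mid-y top pt [0.4661 0.2587 0.1292]
 top strip 255 ((466.4681396484375, 260.97747802734375), (18.82515525817871, 119.8069839477539), 37.54230880737305) 0.12178687552852259
 ridge y0.051 [(np.float64(572.3), np.float64(589.7))] 421.3 621.4
 ridge y0.071 [(np.float64(426.2), np.float64(464.9)), (np.float64(500.2), np.float64(525.8)), (np.float64(572.7), np.float64(590.1))] 421.5 622.2
 ridge y0.091 [(np.float64(478.2), np.float64(525.0)), (np.float64(572.9), np.float64(590.3))] 465.6 622.8
 ridge y0.111 [(np.float64(477.1), np.float64(525.8)), (np.float64(572.1), np.float64(590.3))] 465.7 621.9
 ridge y0.131 [(np.float64(477.1), np.float64(525.8)), (np.float64(572.2), np.float64(589.3))] 465.5 621.4
 ridge y0.151 [(np.float64(478.1), np.float64(525.5)), (np.f
[... 964 characters left out ...]
.float64(513.1), np.float64(541.0)), (np.float64(569.3), np.float64(588.0))] 419.1 619.0
 ridge y0.114 [(np.float64(452.9), np.float64(482.7)), (np.float64(513.2), np.float64(547.0)), (np.float64(568.6), np.float64(588.4))] 419.4 618.1
 ridge y0.134 [(np.float64(452.9), np.float64(482.2)), (np.float64(513.4), np.float64(546.7)), (np.float64(569.3), np.float64(587.7))] 419.1 617.6
 ridge y0.154 [(np.float64(452.9), np.float64(481.9)), (np.float64(512.9), np.float64(547.0)), (np.float64(569.5), np.float64(587.8))] 419.2 619.0
 ridge y0.174 [(np.float64(452.6), np.float64(482.2)), (np.float64(512.9), np.float64(546.2)), (np.float64(570.4), np.float64(588.0))] 419.2 619.2
 Yrange [0.0454 0.1845]
```

```bash
cat > plan.py <<'E'
import numpy as np
from scipy.spatial.transform import Rotation as Ro
from workcell import bot
def Rt(z,y):
    z=np.array(z,float);z/=np.linalg.norm(z);y=np.array(y,float);y-=z*(y@z);y/=np.linalg.norm(y)
    return Ro.from_matrix(np.c_[np.cross(y,z),y,z])
def near(R0,R): # half turn alternative
    R2=R*Ro.from_rotvec([0,0,np.pi]); 
    return min((R,R2),key=lambda r:(R0.inv()*r).magnitude())
def cur():
    s=bot.read_state();return s,np.array(s["tool_pos"]),Ro.from_rotvec(s["tcp_rot"])
def show(p,R,P1,R1):
    dp=R.inv().apply(P1-p);dr=(R.inv()*R1).as_rotvec()
    n=int(np.ceil(max(np.linalg.norm(P1-p)/.0410,np.linalg.norm(dr)/.12)))
    print("n",n,"dpos(tool units)",(dp*10).round(3),"drot units",(dr*2).round(3))
    for i in range(n):
        step=R.inv().apply(P1-p)/(n-i)*10; t=(R.inv()*R1).as_rotvec()/(n-i)*2
        t=t.round(3);step=step.round(3)
        print([*t.tolist(),*step.tolist()])
        p=p+R.apply(step)/10;R=R*Ro.from_rotvec(t/2)
    return p,R
PY=np.radians(37.5);h=np.r_[np.cos(PY),np.sin(PY)]
RG=Rt([.5*h[0],.5*h[1],-.866],[.866*h[0],.866*h[1],.5])
G=np.array([.4744,.2678,.0949])
sx=np.radians(-14.4)
RS=Rt([0,0,-1],[np.cos(sx),np.sin(sx),0]); S=np.array([.5899,-.0345,.077])
E
python3 - <<'E'
from plan import *
s,p,R=cur();print(R.as_matrix().round(2).tolist())
Rg=near(R,RG);z=Rg.apply([0,0,1]);print(z,Rg.as_matrix().round(2).tolist())
p,R=show(p,R,G-.10*z,Rg); print("--");show(p,R,G,Rg)
print((Rg.inv()*near(Rg,RS)).magnitude(),((RG*Ro.from_rotvec([0,0,np.pi])).inv()*RS).magnitude())
E
```

```text
[[-0.96, 0.27, -0.0], [0.27, 0.96, -0.0], [0.0, -0.0, -1.0]]
[ 0.3966854   0.30438741 -0.86601905] [[-0.61, 0.69, 0.4], [0.79, 0.53, 0.3], [-0.0, 0.5, -0.87]]
n 12 dpos(tool units) [-3.561 -3.299  0.492] drot units [-1.014 -0.338  1.265]
[-0.085, -0.028, 0.105, -0.297, -0.275, 0.041]
[-0.084, -0.028, 0.105, -0.31, -0.261, 0.034]
[-0.085, -0.028, 0.106, -0.323, -0.245, 0.028]
[-0.084, -0.028, 0.105, -0.335, -0.229, 0.022]
[-0.085, -0.028, 0.106, -0.347, -0.212, 0.018]
[-0.084, -0.028, 0.105, -0.357, -0.194, 0.014]
[-0.085, -0.028, 0.106, -0.367, -0.175, 0.011]
[-0.085, -0.028, 0.105, -0.375, -0.156, 0.01]
[-0.084, -0.029, 0.105, -0.383, -0.136, 0.009]
[-0.085, -0.028, 0.106, -0.389, -0.117, 0.009]
[-0.084, -0.029, 0.105, -0.395, -0.096, 0.009]
[-0.085, -0.028, 0.106, -0.4, -0.076, 0.012]
--
n 3 dpos(tool units) [0. 0. 1.] drot units [ 0. -0. -0.]
[0.0, -0.0, -0.0, 0.0, 0.0, 0.333]
[0.0, -0.0, -0.0, 0.0, 0.0, 0.334]
[0.0, -0.0, -0.0, 0.0, 0.0, 0.333]
1.0371107109480548 2.2688016885948685
```

Request:
play_rows([
  [[-0.085,-0.028,0.105,-0.3,-0.275,0.04,85],[-0.085,-0.028,0.105,-0.31,-0.26,0.034,85],[-0.085,-0.028,0.105,-0.323,-0.245,0.028,85],[-0.085,-0.028,0.105,-0.335,-0.23,0.022,85],[-0.085,-0.028,0.105,-0.347,-0.212,0.018,85]],
], newtons=60)

```text
time: 0.52
tool_pos: [0.2864, 0.4768, 0.2098]
tcp_rot: [0.799, 2.921, 0.306]
wrist_force: [1.3, 0.2, 0.2]
width: 0.997
grip_force: 0.0
```

Request:
play_rows([
  [[-0.085,-0.028,0.105,-0.357,-0.194,0.014,85],[-0.085,-0.028,0.105,-0.367,-0.175,0.011,85],[-0.085,-0.028,0.105,-0.375,-0.156,0.01,85],[-0.085,-0.028,0.105,-0.383,-0.136,0.01,85],[-0.085,-0.028,0.105,-0.389,-0.117,0.01,70]],
])

```text
time: 0.93
tool_pos: [0.3931, 0.3053, 0.1896]
tcp_rot: [1.131, 2.658, 0.587]
wrist_force: [0.9, 0.7, 0.2]
width: 0.878
grip_force: 0.0
```

Request:
play_rows([
  [[-0.085,-0.028,0.105,-0.395,-0.096,0.01,60],[-0.085,-0.028,0.105,-0.4,-0.076,0.01,60],[0,0,0,0,0,0,60],[0,0,0,0,0,0,60]],
])

```text
time: 1.27
tool_pos: [0.4361, 0.2349, 0.1805]
tcp_rot: [1.259, 2.536, 0.685]
wrist_force: [0.0, 0.2, 0.0]
width: 0.703
grip_force: 0.0
```

Run:
```python
from plan import *
from workcell import vision
import cv2,pickle
s,p,R=cur();print(s["time"],s["q"].round(2),p,s["width"])
c=vision.read_camera("wrist");pickle.dump(c,open("w1.pkl","wb"));cv2.imwrite("pics/w1.png",c["image"][:,:,::-1])
Rg=near(R,RG);show(p,R,G,Rg)
from h import *
H=hsv(c);P=cloud(c)
print(proj(c,[G-.033*Rg.apply([0,0,-1])*-1]))
```

```text
1.2667 [ 0.33 -0.37  2.39  0.27  0.64 -0.5 ] [0.43608065 0.23486592 0.18054104] 0.7025532865807169
n 3 dpos(tool units) [0.028 0.006 0.994] drot units [ 0.005 -0.001 -0.011]
[0.002, -0.0, -0.004, 0.009, 0.002, 0.331]
[0.001, -0.0, -0.003, 0.009, 0.002, 0.331]
[0.002, -0.001, -0.004, 0.01, 0.003, 0.332]
[[323.2743755  260.00497105]]
```

View pics/w1.png

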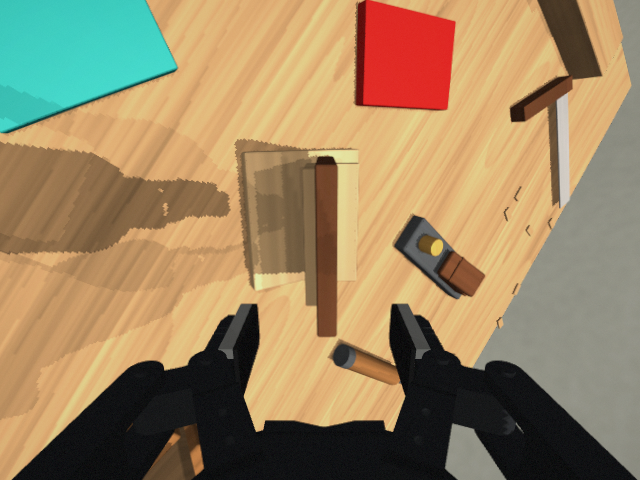

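The wrist view shows the panel's top edge running from (326,165) to (326,336), 316 to 337 wide, with the fingers on either side. I'll measure it.

```bash
python3 -W ignore - <<'E'
from plan import *
from h import *
c=pickle.load(open("w1.pkl","rb"));H=hsv(c);P=cloud(c)
s,p,R=cur()
L=R.inv().apply((P-p).reshape(-1,3)).reshape(P.shape)
u=326
for v in (150,156,160,166,172,200,250,300,325,332,335,338,342): print(v,H[v,u],(P[v,u]*1000).round(1),"tool",(L[v,u]*1000).round(1))
for u in range(308,344,3): print(u,H[250,u],(P[250,u]*1000).round(1),(L[250,u]*1000).round(1))
# panel top mask
m=(H[...,0]<15)&(P[...,2]>.112)&(P[...,2]<.14)&(abs(P[...,0]-.465)<.07)&(abs(P[...,1]-.257)<.07)
k,l,st,_=cv2.connectedComponentsWithStats(m.astype(np.uint8));i=1+st[1:,4].argmax();q=L[l==i];print(st[i],cv2.minAreaRect((q[:,:2]*1000).astype(np.float32)),np.median(q[:,2]),cv2.minAreaRect((P[l==i][:,:2]*1000).astype(np.float32)))
E
```

```text
150 [ 19 105 218] [476.4 350.5  11.1] tool [ 65.1   2.1 198.2]
156 [ 15 119 107] [478.7 345.3  13.3] tool [ 59.6   2.1 195.6]
160 [ 10 151  44] [442.6 320.   88.2] tool [ 61.7   1.6 108.8]
166 [ 11 164 104] [426.1 306.4 124.5] tool [61.   1.4 66.6]
172 [ 12 162 113] [428.3 303.6 124.4] tool [57.4  1.4 66.7]
200 [ 11 159 112] [439.  290.2 123.7] tool [40.3  1.4 67.4]
250 [ 10 155  99] [459.2 264.2 123.2] tool [ 7.4  1.3 67.9]
300 [ 11 162 112] [481.2 235.5 123. ] tool [-28.8   1.3  68. ]
325 [ 10 160 116] [491.5 220.3 124.8] tool [-47.1   1.3  65.9]
332 [ 12 164 115] [495.8 215.6 123.8] tool [-53.5   1.3  67. ]
335 [ 11 157 117] [496.7 213.8 124.4] tool [-55.4   1.3  66.2]
338 [ 17 117 229] [612.  182.2   1.1] tool [-151.1    2.   208.9]
342 [ 18 116 229] [617.3 177.2  -0.9] tool [-158.2    2.   211.2]
308 [ 17 112 130] [473.4 258.6  82.4] [ -5.8 -12.4 107.1]
311 [ 17 112 128] [474.7 259.8  84. ] [ -5.7 -10.  106.6]
314 [ 16 108 130] [477.1 261.1  84. ] [ -6.1  -7.8 107.9]
317 [ 11 156  88] [455.3 261.2 120. ] [ 7.3 -4.5 68.2]
320 [ 11 161 100] [456.1 262.2 121.8] [ 7.6 -2.6 67.2]
323 [ 10 162  99] [458.2 263.2 121.6] [ 7.2 -0.6 68.6]
326 [ 10 155  99] [459.2 264.2 123.2] [ 7.4  1.3 67.9]
329 [ 11 164  98] [460.7 265.3 124. ] [ 7.3  3.3 68.1]
332 [ 11 163 100] [461.  266.2 126.4] [ 7.8  5.2 66.5]
335 [ 11 163 100] [462.9 267.3 126.7] [ 7.6  7.2 67.3]
338 [ 23  94 229] [521.1 273.8  51.6] [-22.9  12.9 157.3]
341 [ 22  92 229] [523.  275.3  53.1] [-22.8  15.7 157.3]
[ 315  163   22  174 3522] ((2.0408782958984375, 1.2155656814575195), (13.497824668884277, 119.62969207763672), 89.66461181640625) 0.06721443515840975 ((462.03289794921875, 260.002685546875), (19.785213470458984, 120.00072479248047), 33.9588508605957)
```

Request:
play_rows([
  [[0,0,0,0.008,0.004,0.33,60],[0,0,0,0.008,0.004,0.33,60],[0,0,0,0.009,0.004,0.33,60],[0,0,0,0,0,0.01,60],[0,0,0,0,0,0,0]],
])

```text
time: 1.73
tool_pos: [0.472, 0.2739, 0.0928]
tcp_rot: [1.246, 2.549, 0.683]
wrist_force: [0.6, 1.1, -0.3]
width: 0.58
grip_force: 0.0
```

Request:
play_rows([
  [[0,0,0,0,0,0,0],[0,0,0,0,0,0,0],[0,0,0,0,0,0,0],[0,0,0,0,0,0,0],[0,0,0,0,0,0,0]],
])

```text
time: 2.15
tool_pos: [0.4752, 0.2722, 0.0979]
tcp_rot: [1.248, 2.538, 0.691]
wrist_force: [-4.1, -0.4, 5.6]
width: 0.153
grip_force: 62.0
```

Run:
```python
from plan import *
s,p,R=cur();print(s["time"],s["q"].round(2),p,s["width"],s["grip_force"],s["wrist_force"])
p1=p-.08*R.apply([0,0,1]);print("lift",p1)
Rs=near(R,RS)
p,R=show(p1,R,np.array([.5899,-.0345,.22]),Rs)
```

```text
2.15 [ 0.39 -0.12  2.38  0.37  0.39 -0.58] [0.47518834 0.27218706 0.09788529] 0.1525799274910178 61.99549913406372 [-4.08323707 -0.42653619  5.60895151]
lift [0.44321257 0.24734701 0.16688183]
n 9 dpos(tool units) [-3.126 -0.212 -0.747] drot units [ 0.985 -0.485  1.772]
[0.109, -0.054, 0.197, -0.347, -0.024, -0.083]
[0.11, -0.054, 0.197, -0.35, 0.007, -0.073]
[0.109, -0.054, 0.197, -0.35, 0.037, -0.065]
[0.11, -0.054, 0.197, -0.347, 0.068, -0.058]
[0.109, -0.054, 0.197, -0.34, 0.099, -0.054]
[0.11, -0.054, 0.197, -0.33, 0.129, -0.051]
[0.109, -0.054, 0.197, -0.317, 0.159, -0.05]
[0.11, -0.054, 0.197, -0.301, 0.186, -0.051]
[0.109, -0.053, 0.196, -0.283, 0.212, -0.054]
```

Request:
play_rows([
  [[0,0,0,0,0,-0.1,0],[0,0,0,0,0,-0.2,0],[0,0,0,0,0,-0.25,0],[0,0,0,0,0,-0.25,0],[0,0,0,0,0,0,0]],
], newtons=80)

```text
time: 2.57
tool_pos: [0.4445, 0.247, 0.1706]
tcp_rot: [1.246, 2.533, 0.695]
wrist_force: [1.5, 0.4, -0.4]
width: 0.152
grip_force: 78.0
```

Request:
play_rows([
  [[0.11,-0.054,0.197,-0.347,-0.024,-0.083,0],[0.11,-0.054,0.197,-0.35,0.007,-0.073,0],[0.11,-0.054,0.197,-0.35,0.037,-0.065,0],[0.11,-0.054,0.197,-0.347,0.068,-0.058,0],[0.11,-0.054,0.197,-0.34,0.1,-0.054,0]],
])

```text
time: 2.98
tool_pos: [0.5249, 0.0889, 0.195]
tcp_rot: [1.982, 2.279, 0.322]
wrist_force: [0.5, 0.7, -0.7]
width: 0.145
grip_force: 78.1
```

Request:
play_rows([
  [[0.11,-0.054,0.197,-0.33,0.13,-0.051,0],[0.11,-0.054,0.197,-0.317,0.16,-0.05,0],[0.11,-0.054,0.197,-0.3,0.186,-0.051,0],[0.11,-0.054,0.197,-0.283,0.212,-0.054,0],[0,0,0,0,0,0,0]],
])

```text
time: 3.4
tool_pos: [0.5953, -0.0398, 0.2182]
tcp_rot: [2.487, 1.914, -0.009]
wrist_force: [1.1, 0.0, -1.4]
width: 0.149
grip_force: 78.6
```

```bash
python3 -W ignore - <<'E'
from plan import *
from workcell import vision
import cv2,pickle
from h import *
s,p,R=cur();print(s["time"],s["q"].round(2),p,s["width"],s["grip_force"],s["wrist_force"])
d={n:vision.read_camera(n) for n in("scene","side","wrist")};pickle.dump(d,open("c2.pkl","wb"))
big=np.hstack([d["scene"]["image"],d["wrist"]["image"]]);cv2.imwrite("pics/c2.png",cv2.resize(np.hstack([d["scene"]["image"][150:400,180:480],d["wrist"]["image"][:,:]][:1]),None,fx=1,fy=1)[:,:,::-1])
a=cv2.resize(d["scene"]["image"][150:390,200:520],(400,300));b=cv2.resize(d["side"]["image"][150:390,200:520],(400,300));w=cv2.resize(d["wrist"]["image"],(400,300))
cv2.imwrite("pics/c2.png",np.vstack([np.hstack([a,b]),np.hstack([w,w*0])])[:,:,::-1])
show(p,R,np.array([.5899,-.0345,.22]),near(R,RS))
rx=np.r_[np.cos(sx),np.sin(sx)];ry=np.r_[-rx[1],rx[0]]
for n,c in d.items():
    P=cloud(c);H=hsv(c);x,y,z=P[...,0],P[...,1],P[...,2]
    X=x*rx[0]+y*rx[1];Y=x*ry[0]+y*ry[1]
    m=(H[...,0]<16)&(H[...,1]>120)&(H[...,2]<140)&(z>.15)&(z<.26)&(abs(X-.58)<.05)&(abs(Y-.113)<.075)
    k,l,st,_=cv2.connectedComponentsWithStats(m.astype(np.uint8));i=1+st[1:,4].argmax();mm=l==i
    t=lambda a:(np.percentile(a[mm],[1,50,99])*1000).round(1).tolist()
    print(n,mm.sum(),"X",t(X),"Y",t(Y),"z",t(z))
E
```

```text
3.4 [-0.1   0.13  1.79 -0.01  1.23  0.16] [ 0.59526115 -0.0397545   0.2181929 ] 0.14885525145192827 78.62589955329895 [ 1.09881629  0.03470394 -1.37501931]
n 1 dpos(tool units) [ 0.037 -0.065 -0.018] drot units [-0.003  0.012 -0.015]
[-0.003, 0.012, -0.015, 0.037, -0.065, -0.018]
scene 1266 X [581.2, 593.2, 595.4] Y [45.8, 87.1, 165.1] z [161.6, 205.7, 252.3]
side 786 X [564.2, 576.4, 589.2] Y [50.1, 77.4, 158.7] z [164.9, 211.5, 250.8]
wrist 8827 X [575.8, 582.5, 589.2] Y [79.9, 138.4, 170.6] z [177.2, 248.7, 250.1]
```

View pics/c2.png

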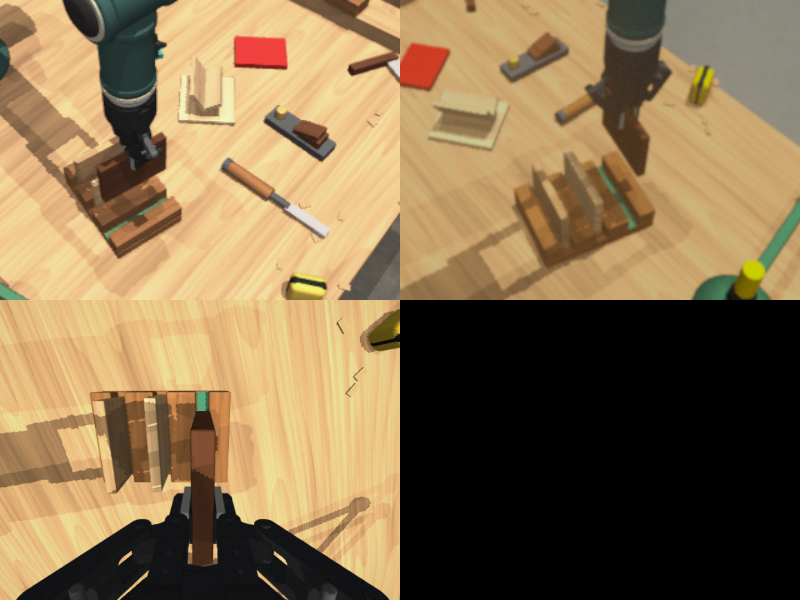

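The panel is held upright over the felt slot. In the wrist panel of the picture its top edge is near (202,490) and the felt shows at (202,400). I'll measure panel and slot in the same wrist view.

```bash
python3 -W ignore - <<'E'
from plan import *
from h import *
d=pickle.load(open("c2.pkl","rb"))
s,p,R=cur()
rx=np.r_[np.cos(sx),np.sin(sx)];ry=np.r_[-rx[1],rx[0]]
print("tcp X,Y",p[:2]@rx,p[:2]@ry,"tool axes",R.as_matrix().round(3).tolist())
for n,c in d.items():
    P=cloud(c);H=hsv(c);z=P[...,2];X=P[...,:2]@rx;Y=P[...,:2]@ry
    rt=(abs(z-.05)<.006)&(abs(X-.52)<.13)&(abs(Y-.113)<.08)
    for yy in (.06,.08,.13,.15,.165,.175):
        q=np.sort(X[rt&(abs(Y-yy)<.006)]); q=q[q>.53]
        if len(q)<5: continue
        g=np.diff(q);j=g.argmax();print(n,"slot y",yy,(q[j]*1e3).round(1),(q[j+1]*1e3).round(1),"last",(q[-1]*1e3).round(1))
    g=(H[...,0]>45)&(H[...,0]<95)&(H[...,1]>60)&(abs(z-.02)<.015)&(abs(X-.58)<.03)&(abs(Y-.113)<.09)
    if g.sum()>10: print(n,"felt",g.sum(),(np.percentile(X[g],[2,50,98])*1e3).round(1),(np.percentile(Y[g],[2,98])*1e3).round(1))
    pn=(H[...,0]<16)&(H[...,1]>110)&(H[...,2]<150)&(z>.14)&(z<.27)&(abs(X-.585)<.02)
    for lo,hi in ((.162,.175),(.175,.19),(.19,.21),(.21,.23),(.23,.245),(.247,.256)):
        m=pn&(z>lo)&(z<hi)
        if m.sum()>20: print(n,"panel z",lo,m.sum(),"X",(np.percentile(X[m],[2,50,98])*1e3).round(1),"Y",(np.percentile(Y[m],[2,98])*1e3).round(1))
    for yy in (.06,.09,.12,.14,.16,.17):
        m=pn&(abs(Y-yy)<.004)&(z>.235)
        if m.sum()>10: print(n,"top y",yy,"X",(np.percentile(X[m],[2,50,98])*1e3).round(1),"z",(np.percentile(z[m],[50,98])*1e3).round(1))
E
```

```text
tcp X,Y 0.5800603133707273 0.11310671765434849 tool axes [[0.25, 0.968, -0.006], [0.968, -0.25, -0.001], [-0.003, -0.006, -1.0]]
scene slot y 0.06 572.1 591.1 last 621.6
scene slot y 0.08 573.1 591.2 last 622.2
scene slot y 0.13 573.1 591.7 last 622.5
scene slot y 0.15 571.9 590.9 last 621.4
scene slot y 0.165 571.3 589.4 last 621.9
scene slot y 0.175 572.9 589.4 last 621.8
scene felt 105 [571.6 574.5 578.7] [ 45.8 178.2]
scene panel z 0.162 171 X [589.6 593.5 594.9] Y [ 45.7 162.7]
scene panel z 0.175 219 X [588.3 593.6 595.2] Y [ 45.7 162.1]
scene panel z 0.19 293 X [587.2 593.5 595.3] Y [ 46.  164.2]
scene panel z 0.21 165 X [585.1 593.  595. ] Y [ 46.  164.9]
scene panel z 0.23 146 X [583.6 593.3 595. ] Y [ 46.1 164.5]
scene panel z 0.247 249 X [580.4 588.1 594.3] Y [ 47.1 162.1]
scene top y 0.06 X [579.5 590.  594.3] z [249.2 252.1]
scene top y 0.09 X [581.6 591.  594.2] z [249.4 252.4]
scene top y 0.16 X [582.9 592.9 595.3] z [247.7 251.5]
side slot y 0.06 569.2 588.3 last 619.6
side slot y 0.08 568.8 587.5 last 618.6
side slot y 0.13 568.7 587.8 last 618.7
side slot y 0.15 568
[... 966 characters left out ...]
ast 620.8
wrist felt 561 [572.7 580.7 589.4] [154.3 182.6]
wrist panel z 0.162 62 X [575.9 582.3 588.5] Y [169.8 170.3]
wrist panel z 0.175 100 X [576.  582.3 588.6] Y [169.9 170.3]
wrist panel z 0.19 169 X [575.9 582.4 588.7] Y [169.8 170.5]
wrist panel z 0.21 250 X [576.  582.5 588.7] Y [170.  170.6]
wrist panel z 0.23 268 X [576.1 582.6 588.9] Y [170.  170.7]
wrist panel z 0.247 7896 X [576.  582.5 589. ] Y [ 81.2 169.4]
wrist top y 0.09 X [576.  582.5 589.1] z [249. 250.]
wrist top y 0.12 X [576.1 582.6 588.9] z [248.8 251.5]
wrist top y 0.14 X [576.1 582.6 589.1] z [248.8 249.8]
wrist top y 0.16 X [575.8 582.3 589.1] z [248.6 249.9]
wrist top y 0.17 X [575.9 582.4 589. ] z [248.  249.6]
```

```bash
cat > rel.py <<'E'
from plan import *
from h import *
from workcell import vision
rx=np.r_[np.cos(sx),np.sin(sx)];ry=np.r_[-rx[1],rx[0]]
s,p,R=cur();print("t",s["time"],"tcp X,Y,z",p[:2]@rx,p[:2]@ry,p[2],"tool z",R.apply([0,0,1]).round(4),"yaw",np.degrees(np.arctan2(*R.apply([0,1,0])[1::-1])).round(2),s["wrist_force"].round(1))
zt=p[2]+.033
for n in("scene","side","wrist"):
    c=vision.read_camera(n);P=cloud(c);H=hsv(c);z=P[...,2];X=P[...,:2]@rx;Y=P[...,:2]@ry
    pn=(H[...,0]<16)&(H[...,1]>110)&(H[...,2]<150)&(z>zt-.085)&(z<zt-.05)&(abs(X-.585)<.02)&(abs(Y-.113)<.08)
    rt=(abs(z-.05)<.006)&(abs(X-.58)<.035)&(abs(Y-(.17 if n=="wrist" else .113))<(.008 if n=="wrist" else .055))
    q=np.sort(X[rt]);g=np.diff(q);j=g.argmax()
    print(n,"slot",(q[j]*1e3).round(1),(q[j+1]*1e3).round(1),"panel X",(np.percentile(X[pn],[2,50,98])*1e3).round(1),"Y",(np.percentile(Y[pn],[2,98])*1e3).round(1))
E
python3 -W ignore rel.py
```

```text
t 3.55 tcp X,Y,z 0.5800603133707273 0.11310671765434849 0.21705680462410964 tool z [-0.0061 -0.0013 -1.    ] yaw -14.45 [-0.8 -0.3 -1.1]
scene slot 572.6 589.9 panel X [583.1 587.  588.6] Y [ 49.6 164.7]
side slot 570.7 587.1 panel X [570.5 571.7 582.6] Y [ 52.5 161.4]
wrist slot 571.0 590.4 panel X [573.1 579.5 585.9] Y [171.1 171.7]
```

Request:
play_rows([
  [[0,0,0,0.015,0.005,0.2,0],[0,0,0,0,0,0.35,0],[0,0,0,0,0,0.3,0],[0,0,0,0,0,0.13,0],[0,0,0,0,0,0,0]],
])

```text
time: 4.12
tool_pos: [0.5863, -0.0321, 0.1163]
tcp_rot: [-2.476, -1.923, 0.017]
wrist_force: [-0.4, 0.5, -0.9]
width: 0.155
grip_force: 78.6
```

Request:
play_rows([
  [[0,0,0,0,0,0,0],[0,0,0,0,0,0,0],[0,0,0,0,0,0,0]],
])

```text
time: 4.37
tool_pos: [0.5924, -0.0333, 0.1231]
tcp_rot: [2.481, 1.924, -0.003]
wrist_force: [0.5, -0.9, -0.8]
width: 0.151
grip_force: 78.6
```

```bash
python3 -W ignore rel.py
```

```text
t 4.3667 tcp X,Y,z 0.5820916968720765 0.11503119540531959 0.12307911084590129 tool z [-1.0e-04 -2.6e-03 -1.0e+00] yaw -14.41 [ 0.5 -0.9 -0.8]
scene slot 557.5 589.6 panel X [581.9 589.3 591.3] Y [ 51.1 166.4]
side slot 569.7 587.1 panel X [573.1 574.5 586.1] Y [ 54.  161.4]
wrist slot 571.4 590.4 panel X [577.  582.7 589. ] Y [172.2 172.8]
```

Request:
play_rows([
  [[0,0,0,0,-0.02,0,0],[0,0,0,0,0,0,0],[0,0,0,0,0,0,0],[0,0,0,0,0,0,0],[0,0,0,0,0,0,0]],
])

```text
time: 4.93
tool_pos: [0.5885, -0.0328, 0.1202]
tcp_rot: [-2.482, -1.924, 0.008]
wrist_force: [0.1, 0.8, -0.7]
width: 0.156
grip_force: 78.6
```

```bash
python3 -W ignore rel.py
```

```text
t 4.9333 tcp X,Y,z 0.5781545907599128 0.11453497519227251 0.12024529858265676 tool z [-0.005  -0.0022 -1.    ] yaw -14.42 [ 0.1  0.8 -0.7]
scene slot 553.3 589.3 panel X [577.8 585.2 587. ] Y [ 50.6 166.3]
side slot 570.1 588.1 panel X [569.1 570.5 582.2] Y [ 53.8 163.8]
wrist slot 571.4 590.4 panel X [572.5 578.9 585.1] Y [171.9 172.4]
```

Request:
play_rows([
  [[0,0,0,-0.01,0.01,0,0],[0,0,0,0,0,0,0],[0,0,0,0,0,0,0],[0,0,0,0,0,0,0],[0,0,0,0,0,0,0]],
])

```text
time: 5.5
tool_pos: [0.5892, -0.0341, 0.1203]
tcp_rot: [-2.482, -1.924, 0.008]
wrist_force: [0.3, -0.4, -0.7]
width: 0.153
grip_force: 78.6
```

Request:
play_rows([
  [[0,0,0,0,0,0,0],[0,0,0,0,0,0,0],[0,0,0,0,0,0,0],[0,0,0,0,0,0,0],[0,0,0,0,0,0,0]],
])

```text
time: 5.92
tool_pos: [0.5892, -0.034, 0.1203]
tcp_rot: [-2.482, -1.924, 0.008]
wrist_force: [-0.9, 0.0, -0.8]
width: 0.147
grip_force: 78.6
```

```bash
python3 -W ignore rel.py
```

```text
t 5.9167 tcp X,Y,z 0.5791712641228132 0.11356165838892149 0.12028510983790212 tool z [-0.0049 -0.0022 -1.    ] yaw -14.42 [-0.9  0.  -0.8]
scene slot 546.7 588.8 panel X [581.4 586.3 588. ] Y [ 49.6 165.2]
side slot 569.4 588.9 panel X [570.1 571.5 583.3] Y [ 52.9 160.8]
wrist slot 571.3 590.4 panel X [573.5 580.  586.2] Y [170.9 171.5]
```

Request:
play_rows([
  [[0,0,0,0,0.01,0.08,0],[0,0,0,0,0,0.08,0],[0,0,0,0,0,0.08,0],[0,0,0,0,0,0,0],[0,0,0,0,0,0,0]],
])

```text
time: 6.48
tool_pos: [0.5889, -0.0342, 0.0947]
tcp_rot: [-2.48, -1.923, 0.011]
wrist_force: [-0.1, 0.4, -1.7]
width: 0.149
grip_force: 78.5
```

Request:
play_rows([
  [[0,0,0,0,0,0.06,0],[0,0,0,0,0,0.06,0],[0,0,0,0,0,0.04,0],[0,0,0,0,0,0,0],[0,0,0,0,0,0,0]],
])

```text
time: 6.9
tool_pos: [0.5899, -0.0344, 0.08]
tcp_rot: [-2.481, -1.924, 0.009]
wrist_force: [0.6, -0.8, -1.2]
width: 0.157
grip_force: 78.6
```

Inserting freely with no contact force. I'll go down the last few millimetres to touch the floor.

Request:
play_rows([
  [[0,0,0,0,0,0.02,0],[0,0,0,0,0,0.02,0],[0,0,0,0,0,0,0],[0,0,0,0,0,0,0],[0,0,0,0,0,0,0]],
])

```text
time: 7.32
tool_pos: [0.5909, -0.0348, 0.079]
tcp_rot: [2.482, 1.925, -0.006]
wrist_force: [-4.7, -0.8, 11.1]
width: 0.152
grip_force: 80.3
```

```bash
cat > top.py <<'E'
from plan import *
from h import *
from workcell import vision
rx=np.r_[np.cos(sx),np.sin(sx)];ry=np.r_[-rx[1],rx[0]]
s,p,R=cur();print(s["time"],p,s["wrist_force"].round(1),s["width"],s["q"].round(2))
for n in("scene","side","wrist"):
    c=vision.read_camera(n);P=cloud(c);H=hsv(c);z=P[...,2];X=P[...,:2]@rx;Y=P[...,:2]@ry
    m=(H[...,0]<16)&(H[...,1]>110)&(H[...,2]<150)&(z>.09)&(z<.125)&(abs(X-.585)<.02)&(abs(Y-.113)<.08)
    if m.sum()<20: print(n,"few");continue
    t=m&(z>np.percentile(z[m],90)-.005)
    print(n,m.sum(),"X",(np.percentile(X[t],[2,50,98])*1e3).round(1),"Y",(np.percentile(Y[t],[2,98])*1e3).round(1),"z",(np.percentile(z[t],[20,50,90])*1e3).round(1))
E
python3 -W ignore top.py
```

```text
7.3167 [ 0.59094889 -0.03477036  0.07899871] [-4.7 -0.8 11.1] 0.15236384570687178 [-0.1   0.25  1.92 -0.    0.97  0.15]
scene 346 X [574.7 582.5 589.2] Y [ 50.4 167. ] z [109.4 110.9 112.7]
side 280 X [572.9 580.8 589.1] Y [ 54.7 119.4] z [109.  110.4 113. ]
wrist 7647 X [575.3 582.  588.4] Y [ 81.8 170.8] z [110.2 110.7 111.4]
```

Request:
play_rows([
  [[0,0,0,0,0,-0.01,20],[0,0,0,0,0,0,24],[0,0,0,0,0,0,30],[0,0,0,0,0,0,30],[0,0,0,0,0,0,30]],
])

```text
time: 7.88
tool_pos: [0.5898, -0.0343, 0.0769]
tcp_rot: [-2.481, -1.924, 0.009]
wrist_force: [-0.2, -0.0, 0.0]
width: 0.35
grip_force: 0.0
```

Request:
play_rows([
  [[0,0,0,0,0,-0.1,30],[0,0,0,0,0,-0.25,30],[0,0,0,0,0,-0.4,30],[0,0,0,0,0,-0.4,30],[0,0,0,0,0,-0.4,30]],
])

```text
time: 8.3
tool_pos: [0.5902, -0.034, 0.2341]
tcp_rot: [-2.481, -1.924, 0.009]
wrist_force: [1.4, -0.2, 0.0]
width: 0.354
grip_force: 0.0
```

Request:
play_rows([
  [[0,0,0,0,0,-0.4,40],[0,0,0,0,0,-0.4,60],[0,0,0,0,0,0,60],[0,0,0,0,0,0,60]],
])

```text
time: 8.63
tool_pos: [0.5932, -0.034, 0.3175]
tcp_rot: [2.479, 1.922, 0.002]
wrist_force: [-0.4, 0.7, -0.6]
width: 0.701
grip_force: 0.0
```

```bash
python3 -W ignore top.py; python3 -W ignore - <<'E'
from plan import *
from workcell import vision
from h import *
for n in("scene","side"):
    c=vision.read_camera(n);P=cloud(c);H=hsv(c);x,y,z=P[...,0],P[...,1],P[...,2]
    k=(H[...,0]>20)&(H[...,0]<34)&(H[...,1]>140)&(z>.225)&(y<-.2)&(y>-.45)&(x<.7)&(z>.278)
    print(n,k.sum(),np.median(P[k],0).round(4),cv2.minAreaRect((P[k][:,:2]*1000).astype(np.float32)))
s,p,R=cur()
show(p,R,np.array([.516,-.334,.32]),R)
E
```

```text
8.6333 [ 0.59316514 -0.03401021  0.31748894] [-0.4  0.7 -0.6] 0.7007874056546813 [-0.1   0.07  1.67 -0.    1.4   0.15]
scene 524 X [575.  582.5 589.1] Y [ 52.1 166. ] z [109.3 110.6 112.9]
side 452 X [572.1 579.1 586.2] Y [ 53.8 167.4] z [108.7 109.9 111.9]
wrist 1432 X [575.4 581.7 587.9] Y [ 55.5 168.9] z [110.2 110.9 111.8]
scene 55 [ 0.5248 -0.3348  0.2826] ((519.262451171875, -334.7422790527344), (19.83863067626953, 22.001253128051758), 26.159379959106445)
side 252 [ 0.5135 -0.3333  0.2822] ((513.8847045898438, -332.898681640625), (25.66719627380371, 23.447513580322266), 60.19462585449219)
n 8 dpos(tool units) [-3.092  0.031 -0.089] drot units [0. 0. 0.]
[0.0, 0.0, 0.0, -0.387, 0.004, -0.011]
[0.0, 0.0, 0.0, -0.386, 0.004, -0.011]
[0.0, 0.0, 0.0, -0.387, 0.004, -0.011]
[0.0, 0.0, 0.0, -0.386, 0.004, -0.011]
[0.0, 0.0, 0.0, -0.387, 0.004, -0.011]
[0.0, 0.0, 0.0, -0.386, 0.004, -0.011]
[0.0, 0.0, 0.0, -0.387, 0.003, -0.012]
[0.0, 0.0, 0.0, -0.386, 0.004, -0.011]
```

```bash
python3 -W ignore - <<'E'
from plan import *
s,p,R=cur()
v=np.array([.5902-.5152,-.0345+.3338,0]);RK=Rt([0,0,-1],-v)
print((R.inv()*RK).as_rotvec())
show(p,R,np.array([.5152,-.3338,.32]),RK)
E
```

```text
[-0.003428    0.00963743  1.56468301]
n 14 dpos(tool units) [-3.092  0.022 -0.089] drot units [-0.007  0.019  3.129]
[-0.0, 0.001, 0.224, -0.221, 0.002, -0.006]
[-0.0, 0.001, 0.223, -0.219, 0.026, -0.007]
[-0.001, 0.001, 0.224, -0.215, 0.051, -0.007]
[-0.0, 0.001, 0.223, -0.208, 0.074, -0.007]
[-0.0, 0.002, 0.224, -0.199, 0.097, -0.007]
[-0.001, 0.002, 0.223, -0.186, 0.118, -0.007]
[-0.0, 0.001, 0.224, -0.172, 0.139, -0.007]
[-0.001, 0.002, 0.223, -0.156, 0.157, -0.007]
[-0.0, 0.001, 0.224, -0.137, 0.173, -0.007]
[-0.001, 0.002, 0.223, -0.117, 0.187, -0.007]
[-0.0, 0.001, 0.224, -0.095, 0.199, -0.007]
[-0.001, 0.002, 0.223, -0.072, 0.209, -0.007]
[-0.0, 0.001, 0.224, -0.049, 0.216, -0.007]
[-0.001, 0.002, 0.223, -0.024, 0.219, -0.008]
```

Request:
play_rows([
  [[0,0.001,0.224,-0.22,0,-0.007,60],[0,0.001,0.223,-0.22,0.026,-0.007,60],[0,0.001,0.224,-0.215,0.05,-0.007,60],[0,0.001,0.223,-0.208,0.074,-0.007,60],[0,0.002,0.224,-0.2,0.097,-0.007,60]],
])

```text
time: 9.3
tool_pos: [0.563, -0.1416, 0.314]
tcp_rot: [-2.917, -1.157, 0.009]
wrist_force: [0.7, -0.2, -0.1]
width: 0.706
grip_force: 0.0
```

Request:
play_rows([
  [[0,0.002,0.223,-0.186,0.118,-0.007,60],[0,0.001,0.224,-0.172,0.139,-0.007,60],[0,0.002,0.223,-0.156,0.157,-0.007,60],[0,0.001,0.224,-0.137,0.173,-0.007,60],[0,0.002,0.223,-0.117,0.187,-0.007,60]],
])

```text
time: 9.72
tool_pos: [0.5363, -0.2488, 0.3174]
tcp_rot: [-3.123, -0.307, 0.004]
wrist_force: [0.5, 0.5, 0.7]
width: 0.702
grip_force: 0.0
```

Request:
play_rows([
  [[0,0.001,0.224,-0.095,0.2,-0.007,60],[0,0.002,0.223,-0.072,0.209,-0.007,60],[0,0.001,0.224,-0.049,0.216,-0.007,60],[0,0.002,0.223,-0.024,0.219,-0.007,60],[0,0,0,0,0,0,60]],
])

```text
time: 10.13
tool_pos: [0.5143, -0.3371, 0.3198]
tcp_rot: [-3.115, 0.395, 0.001]
wrist_force: [0.4, -0.0, -0.6]
width: 0.704
grip_force: 0.0
```

Request:
play_rows([
  [[0,0,0,0,0,0,60],[0,0,0,0,0,0,60],[0,0,0,0,0,0,60],[0,0,0,0,0,0,60]],
])

```text
time: 10.47
tool_pos: [0.5163, -0.3329, 0.3217]
tcp_rot: [-3.115, 0.381, -0.004]
wrist_force: [-0.7, 0.3, -0.3]
width: 0.699
grip_force: 0.0
```

```bash
python3 -W ignore - <<'E'
from plan import *
from h import *
from workcell import vision
s,p,R=cur();print(s["time"],s["q"].round(2),p,R.as_matrix().round(2).tolist())
c=vision.read_camera("wrist");P=cloud(c);H=hsv(c);cv2.imwrite("pics/w3.png",c["image"][:,:,::-1])
k=(H[...,0]>20)&(H[...,0]<34)&(H[...,1]>140)&(P[...,2]>.278)&(P[...,2]<.29)
L=R.inv().apply((P-p).reshape(-1,3)).reshape(P.shape)
print(k.sum(),cv2.minAreaRect((P[k][:,:2]*1000).astype(np.float32)),np.median(L[k],0),cv2.minAreaRect((L[k][:,:2]*1000).astype(np.float32)))
E
```

```text
10.4667 [-0.62  0.11  1.62  0.    1.41  1.2 ] [ 0.5163138  -0.33289     0.32171921] [[0.97, -0.24, 0.0], [-0.24, -0.97, 0.0], [0.0, -0.0, -1.0]]
1430 ((515.9141235351562, -334.1175537109375), (25.071279525756836, 24.610841751098633), 11.642016410827637) [0.00094278 0.00148218 0.03801938] ((-0.17668676376342773, 1.4188995361328125), (24.617351531982422, 25.062856674194336), 64.4048843383789)
```

View pics/w3.png

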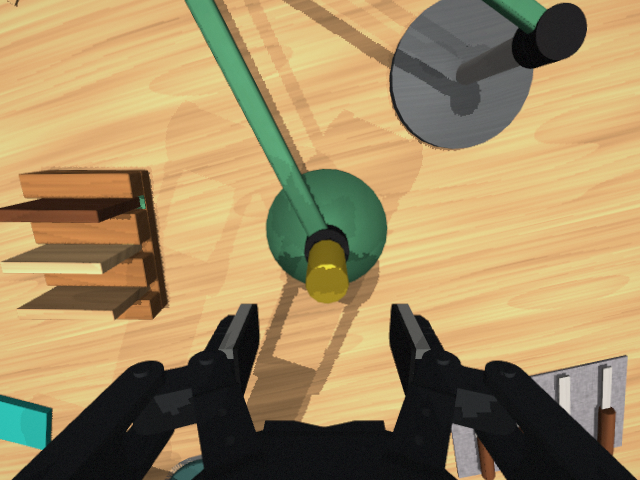

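The knob top at (327,285) sits between the open fingers and the walnut panel stands in its slot at (70,210). Next I descend and grip.

Request:
play_rows([
  [[0,0,0,0,0.014,0.2,60],[0,0,0,0,0,0.35,60],[0,0,0,0,0,0.26,60],[0,0,0,0,0,0,60],[0,0,0,0,0,0,30]],
])

```text
time: 10.93
tool_pos: [0.5151, -0.3338, 0.2394]
tcp_rot: [-3.114, 0.382, 0.001]
wrist_force: [0.6, -0.2, 0.5]
width: 0.577
grip_force: 0.0
```

Request:
play_rows([
  [[0,0,0,0,0,0,0],[0,0,0,0,0,0,0],[0,0,0,0,0,0,0],[0,0,0,0,0,0,0],[0,0,0,0,0,0,0]],
])

```text
time: 11.35
tool_pos: [0.5176, -0.3358, 0.2441]
tcp_rot: [-3.117, 0.384, -0.012]
wrist_force: [1.0, 2.0, 6.2]
width: 0.281
grip_force: 78.9
```

```bash
python3 -W ignore - <<'E'
from plan import *
s,p,R=cur();print(s["time"],p,s["width"],s["grip_force"],s["wrist_force"])
show(p,R,np.array([.5902,-.0345,p[2]]),R)
E
```

```text
11.35 [ 0.51756435 -0.33575065  0.24406648] 0.28072385125769167 78.87170237023383 [1.03013778 1.9522962  6.15334431]
n 8 dpos(tool units) [-0.027 -3.099  0.005] drot units [0. 0. 0.]
[0.0, 0.0, 0.0, -0.003, -0.387, 0.001]
[0.0, 0.0, 0.0, -0.003, -0.387, 0.001]
[0.0, 0.0, 0.0, -0.003, -0.387, 0.0]
[0.0, 0.0, 0.0, -0.004, -0.388, 0.001]
[0.0, 0.0, 0.0, -0.003, -0.387, 0.0]
[0.0, 0.0, 0.0, -0.004, -0.388, 0.001]
[0.0, 0.0, 0.0, -0.003, -0.387, 0.0]
[0.0, 0.0, 0.0, -0.004, -0.388, 0.001]
```

Request:
play_rows([
  [[0,0,0,0,-0.04,0,0],[0,0,0,0,-0.08,0,0],[0,0,0,0,-0.1,0,0],[0,0,0,0,-0.1,0,0],[0,0,0,0,-0.1,0,0]],
])

```text
time: 11.77
tool_pos: [0.5263, -0.2962, 0.2441]
tcp_rot: [3.116, -0.385, 0.008]
wrist_force: [-2.8, -2.9, 5.7]
width: 0.284
grip_force: 79.0
```

Low force. I'll continue at a higher speed.

Request:
play_rows([
  [[0,0,0,0,-0.15,0,0],[0,0,0,0,-0.2,0,0],[0,0,0,0,-0.2,0,0],[0,0,0,0,-0.2,0,0],[0,0,0,0,-0.2,0,0]],
])

```text
time: 12.18
tool_pos: [0.5498, -0.2032, 0.2441]
tcp_rot: [3.117, -0.385, 0.009]
wrist_force: [-2.5, -2.9, 5.0]
width: 0.282
grip_force: 78.9
```

Request:
play_rows([
  [[0,0,0,0,-0.2,0,0],[0,0,0,0,-0.2,0,0],[0,0,0,0,-0.2,0,0],[0,0,0,0,-0.2,0,0],[0,0,0,0,-0.2,0,0]],
])

```text
time: 12.6
tool_pos: [0.5758, -0.1064, 0.2441]
tcp_rot: [3.117, -0.385, 0.015]
wrist_force: [3.6, -4.8, 2.6]
width: 0.282
grip_force: 78.6
```

Request:
play_rows([
  [[0,0,0,0,-0.2,0,0],[0,0,0,0,-0.2,0,0],[0,0,0,0,-0.1,0,0],[0,0,0,0,0,0,0],[0,0,0,0,0,0,0]],
])

```text
time: 13.02
tool_pos: [0.5871, -0.0564, 0.244]
tcp_rot: [-3.116, 0.382, -0.01]
wrist_force: [0.9, 2.0, 7.0]
width: 0.281
grip_force: 79.0
```

```bash
python3 -W ignore - <<'E'
from plan import *
s,p,R=cur();print(s["time"],p,s["width"],s["wrist_force"].round(1))
show(p,R,np.array([.5902,-.0345,p[2]]),R)
E
```

```text
13.0167 [ 0.5870634  -0.05640925  0.24398692] 0.2807151332230821 [0.9 2.  7. ]
n 1 dpos(tool units) [-0.022 -0.22   0.001] drot units [0. 0. 0.]
[0.0, 0.0, 0.0, -0.022, -0.22, 0.001]
```

Request:
play_rows([
  [[0,0,0,-0.01,-0.1,0,0],[0,0,0,-0.01,-0.1,0,0],[0,0,0,0,-0.02,0,0],[0,0,0,0,0,0,0],[0,0,0,0,0,0,0]],
])

```text
time: 13.43
tool_pos: [0.5904, -0.0359, 0.244]
tcp_rot: [-3.116, 0.384, -0.011]
wrist_force: [2.2, -0.3, 6.8]
width: 0.283
grip_force: 79.0
```

Request:
play_rows([
  [[0,0,0,0,0,0,0],[0,0,0,0,0,0,0],[0,0,0,0,0,0,15],[0,0,0,0,0,0,25],[0,0,0,0,0,0,30]],
])

```text
time: 13.85
tool_pos: [0.5891, -0.0356, 0.2427]
tcp_rot: [-3.115, 0.385, -0.006]
wrist_force: [-0.3, -0.5, -0.1]
width: 0.35
grip_force: 0.0
```

Request:
play_rows([
  [[0,0,0,0,0,0,50],[0,0,0,0,0,0,60],[0,0,0,0,0,0,60],[0,0,0,0,0,-0.1,60],[0,0,0,0,0,-0.3,60]],
])

```text
time: 14.27
tool_pos: [0.5855, -0.0347, 0.2767]
tcp_rot: [-3.116, 0.384, 0.013]
wrist_force: [0.4, 0.7, -0.7]
width: 0.7
grip_force: 0.0
```

Request:
play_rows([
  [[0,0,0,0,0,-0.4,60],[0,0,0,0,0,-0.4,60],[0,0,0,0,0,-0.3,60],[0,0,0,0,0,0,60],[0,0,0,0,0,0,60]],
])

```text
time: 14.68
tool_pos: [0.5898, -0.0353, 0.396]
tcp_rot: [-3.115, 0.384, -0.015]
wrist_force: [-0.7, 0.1, -0.5]
width: 0.7
grip_force: 0.0
```

```bash
python3 -W ignore - <<'E'
from plan import *
from workcell import vision
from h import *
s,p,R=cur();print(s["time"],p,s["wrist_force"].round(1))
ims=[]
rx=np.r_[np.cos(sx),np.sin(sx)];ry=np.r_[-rx[1],rx[0]]
for n in("scene","side","wrist"):
    c=vision.read_camera(n);P=cloud(c);H=hsv(c);x,y,z=P[...,0],P[...,1],P[...,2]
    k=(H[...,0]>20)&(H[...,0]<34)&(H[...,1]>140)&(z>.277)&(z<.29)&(abs(y+.03)<.08)
    if k.sum()>4: print(n,k.sum(),cv2.minAreaRect((P[k][:,:2]*1000).astype(np.float32)))
    X=P[...,:2]@rx;Y=P[...,:2]@ry
    m=(H[...,0]<16)&(H[...,1]>110)&(H[...,2]<150)&(z>.105)&(z<.118)&(abs(X-.585)<.02)&(abs(Y-.113)<.08)
    if m.sum()>4: print(" panel",m.sum(),(np.percentile(X[m],[2,98])*1e3).round(1),(np.percentile(Y[m],[2,98])*1e3).round(1))
    ims.append(cv2.resize(c["image"],(400,300)))
cv2.imwrite("pics/end.png",np.vstack([np.hstack(ims[:2]),np.hstack([ims[2],ims[2]*0])])[:,:,::-1])
E
```

```text
14.6833 [ 0.58977359 -0.03531284  0.39596493] [-0.7  0.1 -0.5]
scene 130 ((589.222900390625, -37.13775634765625), (22.74098014831543, 23.840801239013672), 42.221832275390625)
 panel 89 [574.  588.9] [49.7 77.7]
side 134 ((586.9383544921875, -33.569061279296875), (27.723796844482422, 21.633766174316406), 46.33529281616211)
 panel 93 [572.6 585.7] [52.7 85.3]
wrist 834 ((588.4873657226562, -35.14453887939453), (24.098766326904297, 24.742097854614258), 75.15185546875)
```

View pics/end.png

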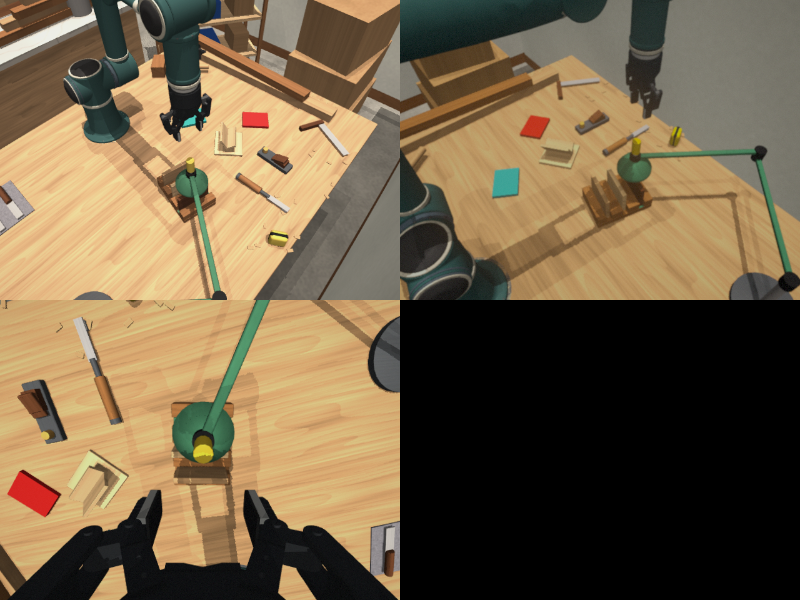

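The lamp head's knob, at (190,165) in the scene panel, is at about (0.589, -0.035) m, within a few millimetres of the seated panel's centre. The arm is clear and everything else is untouched, so I'm handing in.

```bash
python3 -c "
from workcell import bot
print(bot.finish_job())"
```

```text
the job is handed in; nothing more can be done
None
```

The job is handed in: the walnut panel stands fully down in the felt slot, the lamp head is about 2 mm from straight above it by my last camera measurement, and the arm is clear of everything; no verdict was returned.

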